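Clamp a round boat blank in the drilling cradle

TASK

In this toy-making room a round wooden blank has to be clamped in the drilling cradle for its mast hole. Lift the cradle's sprung bar out of its keeper and swing it well aside, lay the round blank (not the square batten) in the V groove so that it sticks out about equally at both ends, then swing the bar back over it and lower it so that it presses on the blank and sits between its keeper and stop again. Leave the batten, glue bottle and paint jar where they are.

Things in the scene. Friction and masses are not known exactly. Their poses are not given: they have to be found in the camera images.
- cradle: the drilling cradle, fixed to the table: plywood base 250 (x) by 130 (y) by 18 mm; origin at the centre of its underside, z up. Its V groove runs along its y axis through x = 0; an upright rod at x = +90 mm, y = 0, 168 mm tall and up to 32 mm thick, with a coil spring on it, is the pivot of the clamp bar
- cradle_mid (a point): middle of the V groove, 50 mm above the table: where the centre of a seated blank lies; axes as the cradle's. The groove has 45 degree faces on two supports 20 mm wide, centred 40 mm to either side along y, reaching 34 mm to either side in x and 49 mm high; fingers fit between the supports, down to the base
- keeper (a point): top of the keeper, 76 mm above the table at x = -82 mm, y = -26 mm of the cradle: a steel upright 14 by 16 mm on the -y side of the closed bar's free end. A like upright, the stop, stands on the bar's +y side, its face at y = +10.5 mm. The closed bar dips between the two
- knob (a point): centre of the upright black round knob (28 mm diameter, 50 mm tall) on the free end of the clamp bar, 172 mm from the rod; bar fully down, the knob spans 78 to 128 mm above the table and this point is at 103 mm. The aluminium bar below it is 20 mm wide and 14 mm thick, underside 64 mm above the table when down; it stays level
- bar_lift (a joint): height of the clamp bar above its lowest position, m, 0 to 0.040. A spring and its weight pull it down with about 7 N at 0 and 11 N at 0.040. Turning away from 0 is blocked by the keeper below about 0.012; it rests at about 0.006 on a seated blank
- bar_turn (a joint): turn of the clamp bar about the rod, rad, 0 to 1.8. At 0 (a hard stop) it lies across the groove, from the rod along the cradle's -x, between stop and keeper; growing values turn it counter-clockwise seen from above, so at 1.57 it points along the cradle's -y. A little friction holds it where it is left; it drops to its lowest position when let go off the blank
- blank: the round light-wood blank, a plain cylinder 40 mm in diameter and 150 mm long, about 0.12 kg, lying on the table with its axis along its own x
- blank_center (a point): the middle of the round blank, on its axis
- batten: the square light-wood batten, 150 by 40 by 40 mm, long along its own x, origin at the centre of its underside; to be left alone
- glue: white glue bottle, 52 mm diameter, 130 mm tall, origin under its base; to be left alone
- paint_jar: glass paint jar, 60 mm diameter, 70 mm tall, origin under its base; to be left alone

How it is judged:
On the way, in this order (a step that is already met when the one before it is completed fails the run):
1. the bar is swung well aside (more than 0.8 rad) (value of joint bar_turn above 0.8 rad), for 0.2 s.
2. the blank lies in the V groove while the bar is aside (value of joint bar_turn above 0.5 rad and distance between blank_center and cradle_mid below 0.03 m and z of blank_center in the frame of cradle_mid below 0.006 m), for 0.2 s.
At the end, for the whole second after the job is handed in: The blank lies at rest in the V groove (its middle within 20 mm of the groove's middle along the groove and 4 mm across and in height, its axis within 0.08 rad of the groove), and the bar is closed (turn below 0.06 rad) and pressed down on it, between stop and keeper (lift 3 to 9 mm) (value of joint bar_turn below 0.06 rad and value of joint bar_lift between 0.003 and 0.009 m and x of blank_center in the frame of cradle_mid between -0.004 and 0.004 m and y of blank_center in the frame of cradle_mid between -0.02 and 0.02 m and z of blank_center in the frame of cradle_mid between -0.004 and 0.004 m and angle between the x axis of blank and the y axis of cradle, either way round below 0.08 rad and linear speed of blank below 0.02 m/s); the robot touches nothing.
It fails at once if the batten, the glue bottle or the paint jar is moved by more than 40 mm (distance of any of batten, glue, paint_jar from where it was at the start of the episode above 0.04 m).
It also fails if it takes over 72 s, if anything falls off the work surface, if the arm or the gripper's body presses on something with over 40 N, if the wrist force passes 120 N, or if a joint passes its speed limit or range.

ROBOT

A 6-joint arm with a two-finger parallel gripper is mounted at the origin on the work surface. World frame = base frame: x ahead of the robot, y to its left, z up, the work surface at z = 0. Lengths are in m, angles in rad, forces in N, time in s.
With the tool pointing down it reaches from about 0.225 to 0.875 m from the base axis. Payload 3.4 kg.
Tool frame: the origin (TCP) lies at the very end of the fingers, on their centre line; the grasp point (between the pads) lies 19 mm behind it (manip.grasp_offset is the distance from the TCP to the grasp point, in m); x points along the fingers, y is the direction in which the jaws open and shut, and the axes are right-handed (so a half turn about x gives the same grasp; the last joint's range is limited). The gripper opens to 85 mm and grips with 20 to 120 N. Pads are 22 mm wide; open, the fingers measure 114 mm over their backs; the gripper's body (76 mm by 85 mm) begins 54 mm behind the grasp point. The pads swing forward as they close: fully open they stand 13 mm farther back than shut.
Start: joints at [1.112, 0.276, 1.505, -0, 1.361, -0.121], TCP at [0.191, 0.543, 0.231] pointing down, gripper open.
Joint ranges: [-2.89, 2.89], [-0.75, 2.08], [0.22, 2.7], [-1.18, 4.32], [0.11, 2.71], [-2.7, 2.7]. Speed limits (rad/s): [2.57, 2.57, 3.14, 3.14, 3.14, 3.14].

INTERFACE

Orientations are given as a unit quaternion [w, x, y, z].
In Python, from rig import manip gives the robot as it stands.
- The arm moves only by the tool step_arm, never from a script. Its argument "increments" is a list of rows, each an object with "grip": the opening, from 0 (shut) to 1 (fully open); "delta_pos": the shift along the world's x, y, z in m, a list of three; "twist": the turn about the world's z in degrees. A call has 1 to 10 rows; each row shifts and turns the commanded pose from where the row before left it; what a row does not reach is not made up. A row lasts 1/12 s, in which the tool goes at most 41.7 mm and 7.16 degrees, less where a joint would pass 70% of its speed; a pose out of reach is approached as far as the arm can. A call with a gripper value outside its range is refused whole. The fingers move at their own pace and stop on an object; "force" is the grip in N (left out, the last holds). Time passes only in rows, so rows that do not move let the fingers close. It gives the time, the measured TCP pose, the force and the opening at its end, in the units of the state.
- manip.get_state(): the state, without advancing time (a new reading comes with each control period).
- manip.get_image(name): name is "scene" or "top"; returns a dict with "img" (480x640x3 uint8, red, green, blue), "fx", "fy", "cx", "cy" (pixels), "rvec" (rotation vector, rad) and "tvec" (3), from world to camera coordinates, as OpenCV has them. Camera axes: x right, y down, z forward; pixel columns grow to the right and rows downward; lengths in m; the calibration is good to about 2 mm. A picture is of the moment at which its call begins. There is no depth.
- manip.sign_off(): hands the job in, once; it reports no verdict.
The state is a dict: "clock": time; "qpos": joint angles; "qd": joint speeds; "effort": joint torques, N m; "position": TCP position; "ee_rot": TCP orientation; "contact_force": force on the tool from outside, world axes, zero at the start; "moment": the same for the moment, N m; "width": finger opening in m.
Only numpy, scipy, OpenCV 4.12 (cv2) and the standard library are available. Lean on these libraries where they do the work, as an engineer would, in place of code of your own. Each camera call takes 0.05 s, during which the arm holds its last target. There are 200 camera calls.

## Working session

There is one attempt and no reset: what is moved stays moved. The work goes in short steps, Python scripts to look and compute and a tool call to move; the robot and the scene stay as the last step left them, time stands still between calls to the robot, and variables do not carry over. Pictures are saved under pics/ and viewed, about 8 in all and at most 12, crops included, and the job is handed in when it is done.

Besides the shell and the picture viewer there is one more tool, called as a command line: name --argument value ..., lists and objects as JSON in quotes. step_arm: Moves the arm, as the interface text tells. Its arguments: {"type":"object","properties":{"increments":{"type":"array"},"force":{"type":"number"}},"required":["increments"]}

```bash
mkdir -p pics; cat > h.py <<'E'
import numpy as np, cv2
from rig import manip
def cam(name,fn=None):
    d=manip.get_image(name)
    if fn: cv2.imwrite('pics/'+fn,d['img'][:,:,::-1])
    return d
def K(d): return np.array([[d['fx'],0,d['cx']],[0,d['fy'],d['cy']],[0,0,1.]])
def ray(d,uv,z):
    R=cv2.Rodrigues(np.array(d['rvec'],float))[0]; t=np.array(d['tvec'],float).ravel()
    c=-R.T@t; uv=np.atleast_2d(np.array(uv,float))
    v=np.c_[uv,np.ones(len(uv))]@np.linalg.inv(K(d)).T@R
    return c+v*((z-c[2])/v[:,2])[:,None]
def proj(d,P): return cv2.projectPoints(np.atleast_2d(np.array(P,float)),np.array(d['rvec'],float),np.array(d['tvec'],float),K(d),None)[0].reshape(-1,2)
E
python3 - <<'E'
from h import *
print(manip.get_state())
for n in('top','scene'):
    d=cam(n,n+'0.png'); R=cv2.Rodrigues(np.array(d['rvec'],float))[0]; print(n,d['fx'],d['cx'],d['cy'],-R.T@np.array(d['tvec'],float).ravel(),R.round(3))
E
```

```text
{'clock': 0.0, 'qpos': array([ 1.11200331e+00,  2.76606251e-01,  1.50614048e+00,  1.93702796e-06,
        1.36069711e+00, -1.20998637e-01]), 'qd': array([-0.0005028 , -0.00055018, -0.00055031,  0.00033256, -0.00116995,
       -0.00133311]), 'effort': array([-1.00383604e-04, -4.16774118e+01, -2.45811099e+01, -4.41112115e-04,
        1.08781134e-02, -1.63099656e-05]), 'position': array([0.1903261 , 0.54202532, 0.23043037]), 'ee_rot': array([ 0.69685712,  0.11823445,  0.69723258, -0.11948843]), 'contact_force': array([ 0.23928532, -0.19279601, -0.76798131]), 'moment': array([ 0.0565749 ,  0.0253496 , -0.02352311]), 'width': 0.08528503229835631}
top 551.9322630195421 319.1175558204 247.23311024596765 [0.36695911 0.03795257 1.36837566] [[-0.014 -1.     0.008]
 [-0.993  0.013 -0.116]
 [ 0.116 -0.01  -0.993]]
scene 474.7879419656377 324.7634357947279 239.46962128188937 [0.91539805 0.56069564 1.10421242] [[-0.804  0.594  0.002]
 [ 0.498  0.676 -0.543]
 [-0.324 -0.436 -0.84 ]]
```

View pics/top0.png

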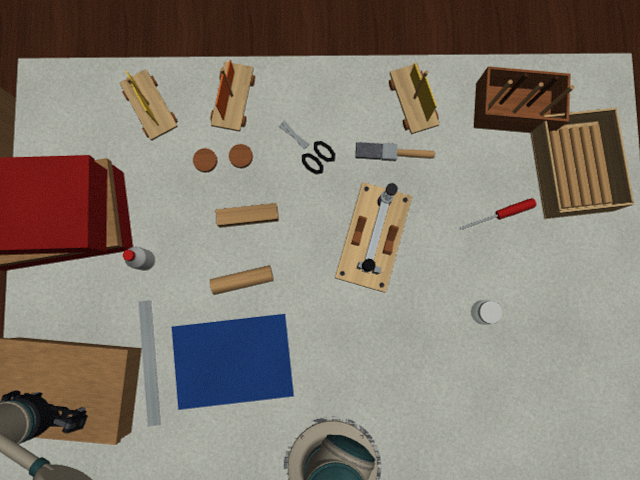

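View pics/scene0.png

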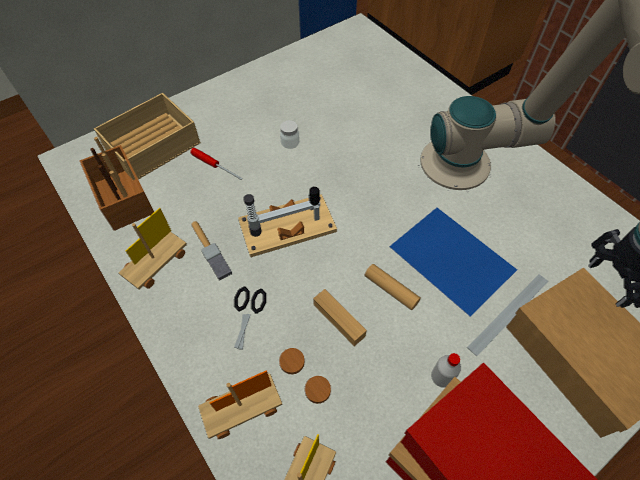

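Both views agree. The round blank is at top (241,280), the batten at (247,215), the cradle rod at (390,190) and the knob at (369,266). Next I measure positions.

```bash
python3 - <<'E'
from h import *
d=cam('top'); im=d['img']; hsv=cv2.cvtColor(im,cv2.COLOR_RGB2HSV)
m=cv2.inRange(hsv,(8,70,70),(25,255,255))
def reg(x0,y0,x1,y1,m=m):
    k=np.zeros_like(m);k[y0:y1,x0:x1]=m[y0:y1,x0:x1]
    c=cv2.findContours(k,cv2.RETR_EXTERNAL,cv2.CHAIN_APPROX_NONE)[0];return max(c,key=cv2.contourArea)
for n,b,z in(('cradle',(325,175,420,300),.018),('blank',(200,258,285,300),.02),('batten',(205,195,290,235),.04)):
    c=reg(*b); 
    if n=='cradle': c=cv2.convexHull(c)
    w=ray(d,c.reshape(-1,2),z)[:,:2].astype(np.float32)
    (cx,cy),s,a=cv2.minAreaRect(w); print(n,(cx,cy),s,a,cv2.boxPoints(((cx,cy),s,a)).round(4).tolist())
k=cv2.inRange(hsv,(0,0,0),(180,255,50))
c=reg(355,255,385,285,k);(u,v),r=cv2.minEnclosingCircle(c);print('knob',u,v,r,ray(d,(u,v),.11),ray(d,(u,v),.128))
c=reg(378,178,402,204,k);(u,v),r=cv2.minEnclosingCircle(c);print('rod',u,v,r,ray(d,(u,v),.168))
cr=cv2.resize(im[165:305,190:430],None,fx=3.3,fy=3.3,interpolation=cv2.INTER_CUBIC);cv2.imwrite('pics/crop1.png',cr[:,:,::-1])
E
```

```text
cradle (0.5501037836074829, -0.10972031205892563) (0.12911948561668396, 0.24902871251106262) 73.1077880859375 [[0.412200003862381, -0.13529999554157257], [0.6504999995231628, -0.2076999992132187], [0.6880000233650208, -0.08410000056028366], [0.4496999979019165, -0.011800000444054604]]
blank (0.44710901379585266, 0.2169044315814972) (0.038840558379888535, 0.1527908444404602) 12.577123641967773 [[0.4115000069141388, 0.287200003862381], [0.4447999894618988, 0.13809999823570251], [0.482699990272522, 0.14659999310970306], [0.44940000772476196, 0.2957000136375427]]
batten (0.6062803268432617, 0.20123106241226196) (0.03966266289353371, 0.15019577741622925) 5.591794490814209 [[0.579200029373169, 0.27399998903274536], [0.5939000248908997, 0.12460000067949295], [0.6333000063896179, 0.12839999794960022], [0.6187000274658203, 0.27790001034736633]]
knob 370.2200012207031 267.2200012207031 8.909463882446289 [[ 0.46615127 -0.09054897  0.11      ]] [[ 0.46473241 -0.08871086  0.128     ]]
rod 390.7950744628906 188.72950744628906 5.713223934173584 [[ 0.63560022 -0.1345803   0.168     ]]
```

View pics/crop1.png

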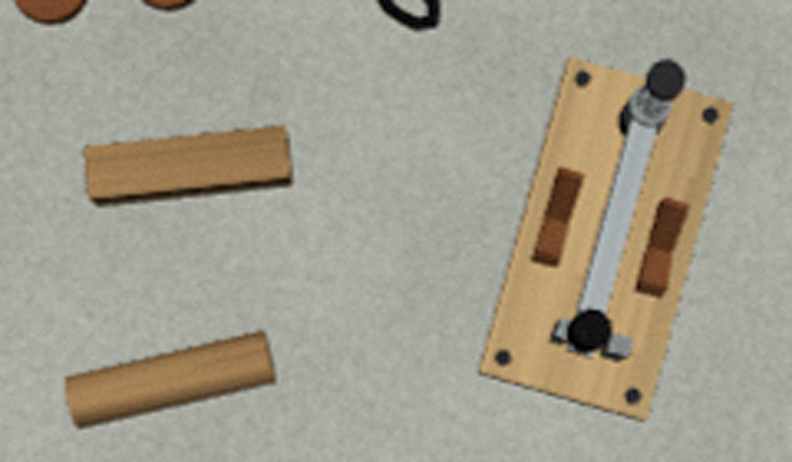

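step_arm --increments '[{"grip": 0.8,"delta_pos": [0.0112,-0.0251,0],"twist": -7.1},{"grip": 0.8,"delta_pos": [0.0112,-0.0251,0],"twist": -7.1},{"grip": 0.8,"delta_pos": [0.0112,-0.0251,0],"twist": -7.1},{"grip": 0.8,"delta_pos": [0.0112,-0.0251,0],"twist": -7.1},{"grip": 0.8,"delta_pos": [0.0112,-0.0251,0],"twist": -7.1},{"grip": 0.8,"delta_pos": [0.0112,-0.0251,0],"twist": -7.1},{"grip": 0.8,"delta_pos": [0.0112,-0.0251,0],"twist": -7.1},{"grip": 0.8,"delta_pos": [0.0112,-0.0251,0],"twist": -7.1},{"grip": 0.8,"delta_pos": [0.0112,-0.0251,0],"twist": -7.1},{"grip": 0.8,"delta_pos": [0.0112,-0.0251,0],"twist": -7.1}]'

```text
clock: 0.98
position: [0.3027, 0.2902, 0.2312]
ee_rot: [-0.497, -0.503, -0.497, 0.503]
contact_force: [1.7, 0.3, -0.3]
width: 0.0684
```

step_arm --increments '[{"grip": 0.8,"delta_pos": [0.0112,-0.0251,0],"twist": -7.1},{"grip": 0.8,"delta_pos": [0.0112,-0.0251,0],"twist": -7.1},{"grip": 0.8,"delta_pos": [0.0112,-0.0251,0],"twist": -7.1},{"grip": 0.8,"delta_pos": [0.0112,-0.0251,0],"twist": -7.1},{"grip": 0.8,"delta_pos": [0.0112,-0.0251,0],"twist": -7.1},{"grip": 0.8,"delta_pos": [0.0112,-0.0251,0],"twist": -7.1},{"grip": 0.8,"delta_pos": [0.0112,-0.0251,0],"twist": -7.1},{"grip": 0.8,"delta_pos": [0.0112,-0.0251,0],"twist": -7.1},{"grip": 0.8,"delta_pos": [0.0112,-0.0251,0],"twist": -7.1},{"grip": 0.8,"delta_pos": [0.0112,-0.0251,0],"twist": -7.1}]'

```text
clock: 1.82
position: [0.4147, 0.0392, 0.2312]
ee_rot: [-0.112, -0.698, -0.112, 0.698]
contact_force: [-0.4, 1.4, -0.0]
width: 0.0682
```

step_arm --increments '[{"grip": 0.8,"delta_pos": [0.0112,-0.0251,0],"twist": -7.1},{"grip": 0.8,"delta_pos": [0.0112,-0.0251,0],"twist": -7.1},{"grip": 0.8,"delta_pos": [0.0112,-0.0251,0],"twist": -7.1},{"grip": 0.8,"delta_pos": [0.0112,-0.0251,0],"twist": -7.1},{"grip": 0.8,"delta_pos": [0.0112,-0.0251,0],"twist": -7.1},{"grip": 0.8,"delta_pos": [0,0,0],"twist": 0},{"grip": 0.8,"delta_pos": [0,0,0],"twist": 0}]'

```text
clock: 2.4
position: [0.4707, -0.0859, 0.2308]
ee_rot: [0.104, -0.699, 0.104, 0.7]
contact_force: [-0.4, 1.0, -0.3]
width: 0.0684
```

step_arm --increments '[{"grip": 0.8,"delta_pos": [0.0002,0,-0.025]},{"grip": 0.8,"delta_pos": [0,0,-0.025]},{"grip": 0.8,"delta_pos": [0,0,-0.025]},{"grip": 0.8,"delta_pos": [0,0,-0.025]},{"grip": 0.8,"delta_pos": [0,0,-0.025]},{"grip": 0.8,"delta_pos": [0,0,-0.016]},{"grip": 0.8,"delta_pos": [0,0,0]}]'

```text
schema error: expected keys grip, delta_pos, twist
```

```bash
python3 - <<'E'
from h import *
a=cam('scene')['img'][150:300,200:400]; b=cam('top')['img'][190:340,300:500]
cv2.imwrite('pics/c2.png',cv2.resize(np.hstack([a,b]),None,fx=2,fy=2,interpolation=cv2.INTER_CUBIC)[:,:,::-1])
E
```

```text
(no output)
```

View pics/c2.png

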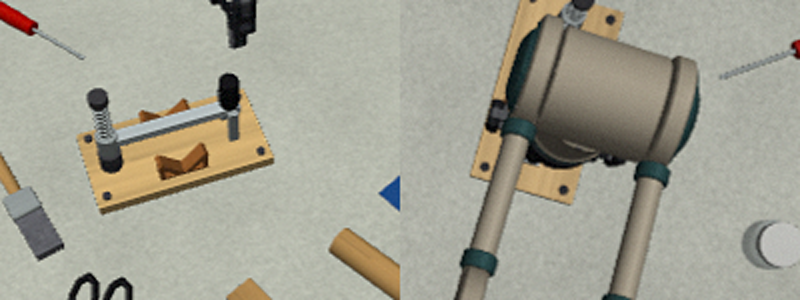

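The descent was refused because every row needs a twist. In the scene half the gripper is seen above the knob (230,90), as expected. I repeat it with twist given.

step_arm --increments '[{"grip": 0.8,"delta_pos": [0,0,-0.025],"twist": 0},{"grip": 0.8,"delta_pos": [0,0,-0.025],"twist": 0},{"grip": 0.8,"delta_pos": [0,0,-0.025],"twist": 0},{"grip": 0.8,"delta_pos": [0,0,-0.025],"twist": 0},{"grip": 0.8,"delta_pos": [0,0,-0.025],"twist": 0},{"grip": 0.8,"delta_pos": [0,0,-0.016],"twist": 0},{"grip": 0.8,"delta_pos": [0,0,0],"twist": 0}]'

```text
clock: 3.08
position: [0.4672, -0.0828, 0.0875]
ee_rot: [0.103, -0.697, 0.102, 0.702]
contact_force: [-0.1, -0.6, -0.4]
width: 0.0683
```

step_arm --increments '[{"grip": 0.4,"delta_pos": [0,0,0],"twist": 0},{"grip": 0.3,"delta_pos": [0,0,0],"twist": 0},{"grip": 0.2,"delta_pos": [0,0,0],"twist": 0},{"grip": 0.2,"delta_pos": [0,0,0],"twist": 0},{"grip": 0.2,"delta_pos": [0,0,0],"twist": 0},{"grip": 0.2,"delta_pos": [0,0,0],"twist": 0}]' --force 60

```text
clock: 3.58
position: [0.471, -0.0855, 0.0914]
ee_rot: [-0.103, 0.7, -0.104, -0.699]
contact_force: [-3.0, -1.7, 4.2]
width: 0.027
```

step_arm --increments '[{"grip": 0.1,"delta_pos": [0,0,0.006],"twist": 0},{"grip": 0.1,"delta_pos": [0,0,0.006],"twist": 0},{"grip": 0.1,"delta_pos": [0,0,0.006],"twist": 0},{"grip": 0.1,"delta_pos": [0,0,0.006],"twist": 0},{"grip": 0.1,"delta_pos": [0,0,0.004],"twist": 0},{"grip": 0.1,"delta_pos": [0,0,0],"twist": 0}]'

```text
clock: 4.08
position: [0.4721, -0.0858, 0.1183]
ee_rot: [-0.103, 0.701, -0.104, -0.698]
contact_force: [4.5, -3.1, -9.3]
width: 0.0269
```

```bash
python3 - <<'E'
from h import *
a=cam('scene')['img'][150:300,200:400]
cv2.imwrite('pics/c3.png',cv2.resize(a,None,fx=3,fy=3,interpolation=cv2.INTER_CUBIC)[:,:,::-1])
P=np.array([.6362,-.1359]);f=lambda t:P+.172*np.array([np.cos(t),np.sin(t)])
q=[f(np.radians(163.1+6.5*i)) for i in range(13)];print(np.diff(q,axis=0).round(4).tolist())
E
```

```text
[[-0.0046, -0.019], [-0.0024, -0.0194], [-0.0002, -0.0195], [0.002, -0.0194], [0.0042, -0.0191], [0.0063, -0.0185], [0.0083, -0.0176], [0.0103, -0.0166], [0.0121, -0.0153], [0.0138, -0.0138], [0.0152, -0.0122], [0.0165, -0.0104]]
```

View pics/c3.png

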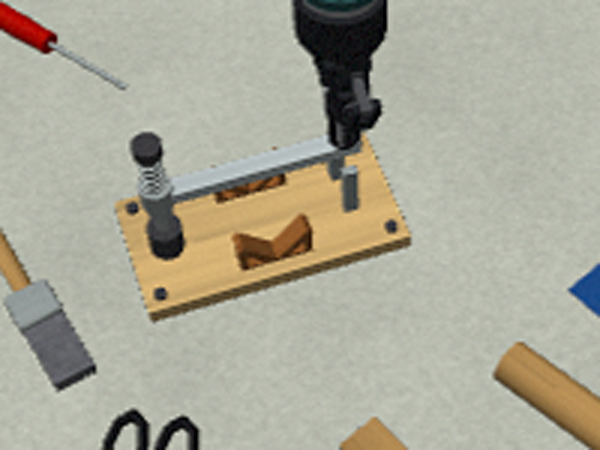

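The bar is lifted clear of the keeper and stop: it shows at (265,165), above the stop top at (350,170). Now I swing it 78°.

step_arm --increments '[{"grip": 0.1,"delta_pos": [-0.0046,-0.019,0],"twist": 6.5},{"grip": 0.1,"delta_pos": [-0.0024,-0.0194,0],"twist": 6.5},{"grip": 0.1,"delta_pos": [-0.0002,-0.0195,0],"twist": 6.5},{"grip": 0.1,"delta_pos": [0.002,-0.0194,0],"twist": 6.5},{"grip": 0.1,"delta_pos": [0.0042,-0.0191,0],"twist": 6.5},{"grip": 0.1,"delta_pos": [0.0063,-0.0185,0],"twist": 6.5}]'

```text
clock: 4.63
position: [0.4766, -0.2001, 0.1172]
ee_rot: [0.136, 0.694, 0.138, -0.693]
contact_force: [5.2, 1.1, -8.3]
width: 0.0269
```

step_arm --increments '[{"grip": 0.1,"delta_pos": [0.0083,-0.0176,0],"twist": 6.5},{"grip": 0.1,"delta_pos": [0.0103,-0.0166,0],"twist": 6.5},{"grip": 0.1,"delta_pos": [0.0121,-0.0153,0],"twist": 6.5},{"grip": 0.1,"delta_pos": [0.0138,-0.0138,0],"twist": 6.5},{"grip": 0.1,"delta_pos": [0.0152,-0.0122,0],"twist": 6.5},{"grip": 0.1,"delta_pos": [0.0165,-0.0104,0],"twist": 6.5},{"grip": 0.1,"delta_pos": [0,0,0],"twist": 0}]'

```text
clock: 5.22
position: [0.5535, -0.2867, 0.1158]
ee_rot: [-0.36, -0.608, -0.361, 0.608]
contact_force: [0.9, 0.7, -8.4]
width: 0.0265
```

step_arm --increments '[{"grip": 0.1,"delta_pos": [0,0,-0.01],"twist": 0},{"grip": 0.1,"delta_pos": [0,0,-0.01],"twist": 0},{"grip": 0.1,"delta_pos": [0,0,-0.008],"twist": 0},{"grip": 0.1,"delta_pos": [0,0,0],"twist": 0}]'

```text
clock: 5.55
position: [0.5515, -0.2876, 0.0913]
ee_rot: [-0.361, -0.609, -0.358, 0.609]
contact_force: [-1.8, -4.0, 8.2]
width: 0.0266
```

step_arm --increments '[{"grip": 0.7,"delta_pos": [0,0,0],"twist": 0},{"grip": 0.7,"delta_pos": [0,0,0],"twist": 0},{"grip": 0.7,"delta_pos": [0,0,0],"twist": 0},{"grip": 0.7,"delta_pos": [0,0,0.03],"twist": 0},{"grip": 0.7,"delta_pos": [0,0,0.03],"twist": 0},{"grip": 0.7,"delta_pos": [0,0,0.03],"twist": 0},{"grip": 0.7,"delta_pos": [0,0,0.03],"twist": 0},{"grip": 0.7,"delta_pos": [0,0,0.03],"twist": 0}]'

```text
clock: 6.22
position: [0.5518, -0.2849, 0.2417]
ee_rot: [0.359, 0.609, 0.36, -0.609]
contact_force: [0.7, -0.4, -0.3]
width: 0.06
```

step_arm --increments '[{"grip": 0.7,"delta_pos": [-0.007,0.0315,0],"twist": 2.6},{"grip": 0.7,"delta_pos": [-0.007,0.0315,0],"twist": 2.6},{"grip": 0.7,"delta_pos": [-0.007,0.0315,0],"twist": 2.6},{"grip": 0.7,"delta_pos": [-0.007,0.0315,0],"twist": 2.6},{"grip": 0.7,"delta_pos": [-0.007,0.0315,0],"twist": 2.6},{"grip": 0.7,"delta_pos": [-0.007,0.0315,0],"twist": 2.6},{"grip": 0.7,"delta_pos": [-0.007,0.0315,0],"twist": 2.6},{"grip": 0.7,"delta_pos": [-0.007,0.0315,0],"twist": 2.6}]'

```text
clock: 6.88
position: [0.495, -0.0318, 0.2403]
ee_rot: [0.464, 0.534, 0.464, -0.533]
contact_force: [1.2, 0.9, 0.1]
width: 0.0597
```

step_arm --increments '[{"grip": 0.7,"delta_pos": [-0.007,0.0315,0],"twist": 2.6},{"grip": 0.7,"delta_pos": [-0.007,0.0315,0],"twist": 2.6},{"grip": 0.7,"delta_pos": [-0.007,0.0315,0],"twist": 2.6},{"grip": 0.7,"delta_pos": [-0.007,0.0315,0],"twist": 2.6},{"grip": 0.7,"delta_pos": [-0.007,0.0315,0],"twist": 2.6},{"grip": 0.7,"delta_pos": [-0.007,0.0315,0],"twist": 2.6},{"grip": 0.7,"delta_pos": [-0.007,0.0315,0],"twist": 2.6},{"grip": 0.7,"delta_pos": [-0.007,0.0315,0],"twist": 2.6},{"grip": 0.7,"delta_pos": [0,0,0],"twist": 0},{"grip": 0.7,"delta_pos": [0,0,0],"twist": 0}]'

```text
clock: 7.72
position: [0.439, 0.2197, 0.2402]
ee_rot: [0.553, 0.44, 0.553, -0.441]
contact_force: [-0.1, -0.7, -0.4]
width: 0.0594
```

```bash
python3 - <<'E'
from h import *
from scipy.spatial.transform import Rotation as R
s=manip.get_state();q=s['ee_rot'];m=R.from_quat(np.r_[q[1:],q[0]]).as_matrix();print(s['position'],np.degrees(np.arctan2(m[1,1],m[0,1])))
b=cam('top','t4.png')['img'][165:345,200:500]
cv2.imwrite('pics/c4.png',cv2.resize(b,None,fx=2.5,fy=2.5,interpolation=cv2.INTER_CUBIC)[:,:,::-1])
E
```

```text
[0.43896397 0.21968158 0.24019753] 12.931842041665718
```

View pics/c4.png

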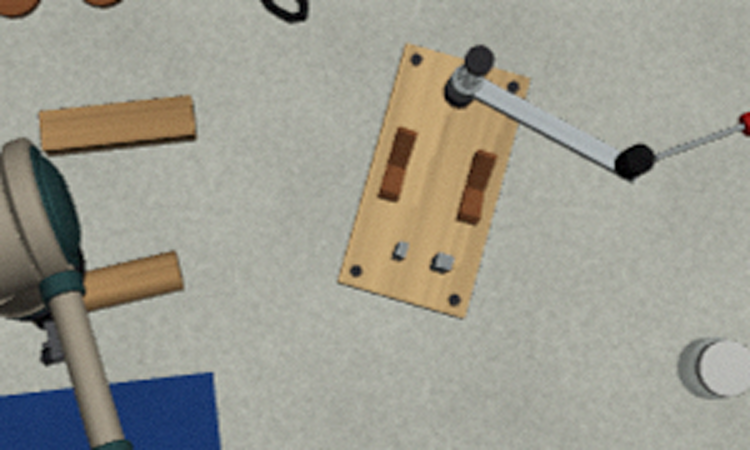

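step_arm --increments '[{"grip": 0.85,"delta_pos": [0.004,-0.0015,-0.03],"twist": 0},{"grip": 0.85,"delta_pos": [0.004,-0.0015,-0.03],"twist": 0},{"grip": 0.85,"delta_pos": [0,0,-0.03],"twist": 0},{"grip": 0.85,"delta_pos": [0,0,-0.03],"twist": 0},{"grip": 0.85,"delta_pos": [0,0,-0.03],"twist": 0},{"grip": 0.85,"delta_pos": [0,0,-0.03],"twist": 0},{"grip": 0.85,"delta_pos": [0,0,-0.025],"twist": 0},{"grip": 0.85,"delta_pos": [0,0,-0.015],"twist": 0},{"grip": 0.85,"delta_pos": [0,0,-0.01],"twist": 0},{"grip": 0.85,"delta_pos": [0,0,0],"twist": 0}]'

```text
clock: 8.6
position: [0.4466, 0.2132, 0.0083]
ee_rot: [0.551, 0.441, 0.553, -0.444]
contact_force: [-0.5, -0.9, 0.9]
width: 0.0725
```

step_arm --increments '[{"grip": 0.6,"delta_pos": [0,0,-0.002],"twist": 0},{"grip": 0.5,"delta_pos": [0,0,0],"twist": 0},{"grip": 0.3,"delta_pos": [0,0,0],"twist": 0},{"grip": 0.3,"delta_pos": [0,0,0],"twist": 0},{"grip": 0.3,"delta_pos": [0,0,0],"twist": 0},{"grip": 0.3,"delta_pos": [0,0,0],"twist": 0}]' --force 35

```text
clock: 9.1
position: [0.4489, 0.2152, 0.0093]
ee_rot: [0.553, 0.442, 0.552, -0.441]
contact_force: [0.4, -2.1, 4.4]
width: 0.0389
```

step_arm --increments '[{"grip": 0.3,"delta_pos": [0,0,0.02],"twist": 0},{"grip": 0.3,"delta_pos": [0,0,0.03],"twist": 0},{"grip": 0.3,"delta_pos": [0,0,0.03],"twist": 0},{"grip": 0.3,"delta_pos": [0,0,0.03],"twist": 0},{"grip": 0.3,"delta_pos": [0.005,-0.0165,0.01],"twist": -1.4},{"grip": 0.3,"delta_pos": [0.0075,-0.024,0],"twist": -2.4},{"grip": 0.3,"delta_pos": [0.0075,-0.024,0],"twist": -2.4},{"grip": 0.3,"delta_pos": [0.0075,-0.024,0],"twist": -2.4}]'

```text
clock: 9.77
position: [0.4755, 0.1263, 0.1288]
ee_rot: [0.518, 0.482, 0.517, -0.481]
contact_force: [0.6, -0.1, -0.5]
width: 0.039
```

step_arm --increments '[{"grip": 0.3,"delta_pos": [0.0075,-0.024,0],"twist": -2.4},{"grip": 0.3,"delta_pos": [0.0075,-0.024,0],"twist": -2.4},{"grip": 0.3,"delta_pos": [0.0075,-0.024,0],"twist": -2.4},{"grip": 0.3,"delta_pos": [0.0075,-0.024,0],"twist": -2.4},{"grip": 0.3,"delta_pos": [0.0075,-0.024,0],"twist": -2.4},{"grip": 0.3,"delta_pos": [0.0075,-0.024,0],"twist": -2.4},{"grip": 0.3,"delta_pos": [0.0075,-0.024,0],"twist": -2.4},{"grip": 0.3,"delta_pos": [0.0075,-0.024,0],"twist": -2.4},{"grip": 0.3,"delta_pos": [0.0075,-0.024,0],"twist": -2.4},{"grip": 0.3,"delta_pos": [0,0,0],"twist": 0}]'

```text
clock: 10.6
position: [0.5452, -0.0934, 0.1283]
ee_rot: [0.419, 0.571, 0.416, -0.571]
contact_force: [-0.0, -0.1, -2.3]
width: 0.039
```

step_arm --increments '[{"grip": 0.3,"delta_pos": [0,0,0],"twist": 0},{"grip": 0.3,"delta_pos": [0,0,0],"twist": 0}]'

```text
clock: 10.77
position: [0.5424, -0.0886, 0.1279]
ee_rot: [-0.418, -0.57, -0.419, 0.57]
contact_force: [-0.5, -0.2, -0.8]
width: 0.0389
```

```bash
python3 - <<'E'
from h import *
from scipy.spatial.transform import Rotation as R
s=manip.get_state();q=s['ee_rot'];m=R.from_quat(np.r_[q[1:],q[0]]).as_matrix();print(s['position'],np.degrees(np.arctan2(m[1,1],m[0,1])),s['width'],s['contact_force'])
d=cam('scene');b=d['img'][100:300,180:420]
cv2.imwrite('pics/c5.png',cv2.resize(b,None,fx=3,fy=3,interpolation=cv2.INTER_CUBIC)[:,:,::-1])
E
```

```text
[ 0.54235255 -0.08858463  0.12793452] -17.453513538266506 0.03885192551507002 [-0.50055108 -0.24423497 -0.7518861 ]
```

View pics/c5.png

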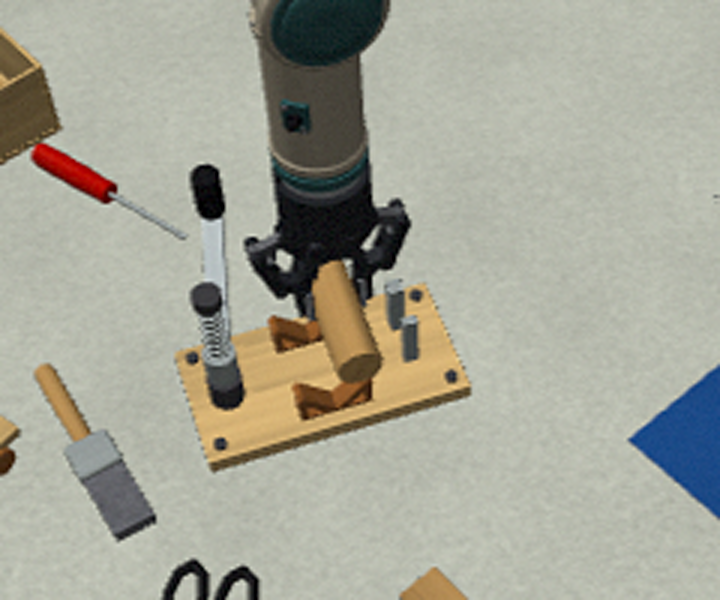

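The blank is held across the jaws, end at (358,358), above the two V supports. The bar is well aside. Now I centre it and lower.

step_arm --increments '[{"grip": 0.3,"delta_pos": [0.0039,-0.0106,0],"twist": 0.5},{"grip": 0.3,"delta_pos": [0.0039,-0.0106,0],"twist": 0},{"grip": 0.3,"delta_pos": [0,0,-0.02],"twist": 0},{"grip": 0.3,"delta_pos": [0,0,-0.02],"twist": 0},{"grip": 0.3,"delta_pos": [0,0,-0.02],"twist": 0},{"grip": 0.3,"delta_pos": [0,0,-0.012],"twist": 0},{"grip": 0.3,"delta_pos": [0,0,0],"twist": 0},{"grip": 0.3,"delta_pos": [0,0,0],"twist": 0}]'

```text
clock: 11.48
position: [0.5506, -0.11, 0.056]
ee_rot: [-0.421, -0.568, -0.421, 0.568]
contact_force: [0.6, 0.1, -1.5]
width: 0.0389
```

step_arm --increments '[{"grip": 0.3,"delta_pos": [0,0,-0.007],"twist": 0},{"grip": 0.3,"delta_pos": [0,0,-0.005],"twist": 0},{"grip": 0.3,"delta_pos": [0,0,-0.004],"twist": 0},{"grip": 0.3,"delta_pos": [0,0,0],"twist": 0},{"grip": 0.3,"delta_pos": [0,0,0],"twist": 0}]'

```text
clock: 11.9
position: [0.5509, -0.1104, 0.0404]
ee_rot: [0.421, 0.568, 0.421, -0.568]
contact_force: [0.2, -0.5, -0.5]
width: 0.0387
```

step_arm --increments '[{"grip": 0.3,"delta_pos": [0,0,-0.001],"twist": 0},{"grip": 0.3,"delta_pos": [0,0,0],"twist": 0},{"grip": 0.6,"delta_pos": [0,0,0],"twist": 0},{"grip": 0.7,"delta_pos": [0,0,0],"twist": 0},{"grip": 0.7,"delta_pos": [0,0,0],"twist": 0},{"grip": 0.7,"delta_pos": [0,0,0.015],"twist": 0},{"grip": 0.7,"delta_pos": [0,0,0.025],"twist": 0},{"grip": 0.7,"delta_pos": [0,0,0.035],"twist": 0},{"grip": 0.7,"delta_pos": [0,0,0.035],"twist": 0},{"grip": 0.7,"delta_pos": [0,0,0.035],"twist": 0}]'

```text
clock: 12.73
position: [0.5505, -0.1104, 0.1856]
ee_rot: [-0.421, -0.568, -0.421, 0.568]
contact_force: [1.0, -0.3, -1.6]
width: 0.0601
```

step_arm --increments '[{"grip": 0.7,"delta_pos": [0,0,0.035],"twist": 0},{"grip": 0.7,"delta_pos": [-0.02,-0.03,0.01],"twist": 0},{"grip": 0.7,"delta_pos": [-0.02,-0.03,0.01],"twist": 0},{"grip": 0.7,"delta_pos": [-0.02,-0.03,0],"twist": 0},{"grip": 0.7,"delta_pos": [-0.02,-0.03,0],"twist": 0},{"grip": 0.7,"delta_pos": [-0.02,-0.03,0],"twist": 0},{"grip": 0.7,"delta_pos": [-0.02,-0.03,0],"twist": 0},{"grip": 0.7,"delta_pos": [-0.02,-0.03,0],"twist": 0},{"grip": 0.7,"delta_pos": [0,0,0],"twist": 0},{"grip": 0.7,"delta_pos": [0,0,0],"twist": 0}]'

```text
clock: 13.57
position: [0.4099, -0.3219, 0.2392]
ee_rot: [0.42, 0.569, 0.42, -0.569]
contact_force: [0.5, 0.0, 0.4]
width: 0.0598
```

```bash
python3 - <<'E'
from h import *
print(manip.get_state()['position'])
d=cam('scene');a=d['img'][130:280,200:400]
t=cam('top');b=t['img'][165:315,310:510]
cv2.imwrite('pics/c6.png',cv2.resize(np.hstack([a,b]),None,fx=2,fy=2,interpolation=cv2.INTER_CUBIC)[:,:,::-1])
# knob top in both views
for n,im,(x0,y0,x1,y1) in(('top',t,(435,210,470,245)),('scene',d,(240,150,260,176))):
    h=cv2.cvtColor(im['img'],cv2.COLOR_RGB2HSV);m=cv2.inRange(h,(0,0,0),(180,255,50))[y0:y1,x0:x1]
    c=cv2.findContours(m,cv2.RETR_EXTERNAL,cv2.CHAIN_APPROX_NONE)[0]
    if c:
        c=max(c,key=cv2.contourArea);M=cv2.moments(c);uv=(M['m10']/M['m00']+x0,M['m01']/M['m00']+y0);print(n,uv,cv2.contourArea(c),ray(im,uv,.103))
E
```

```text
[ 0.40990552 -0.32190476  0.23916287]
top (453.2026862026862, 229.21001221001222) 136.5 [[ 0.55265488 -0.28621848  0.103     ]]
scene (248.87692307692308, 163.51538461538462) 130.0 [[ 0.54914409 -0.28858599  0.103     ]]
```

View pics/c6.png

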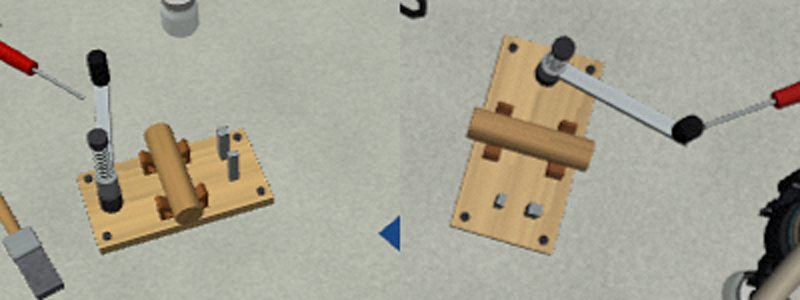

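Blank sits in both Vs and sticks out about equally. Both views put the knob near (.551,-.287), turn ≈1.35. Next I regrip the knob.

step_arm --increments '[{"grip": 0.8,"delta_pos": [0.0284,0.007,0],"twist": -3},{"grip": 0.8,"delta_pos": [0.0284,0.007,0],"twist": -3},{"grip": 0.8,"delta_pos": [0.0284,0.007,0],"twist": -3},{"grip": 0.8,"delta_pos": [0.0284,0.007,0],"twist": -3.4},{"grip": 0.8,"delta_pos": [0.028,0.007,0],"twist": 0},{"grip": 0.8,"delta_pos": [0,0,0],"twist": 0},{"grip": 0.8,"delta_pos": [0,0,-0.03],"twist": 0},{"grip": 0.8,"delta_pos": [0,0,-0.03],"twist": 0},{"grip": 0.8,"delta_pos": [0,0,-0.03],"twist": 0},{"grip": 0.8,"delta_pos": [0,0,-0.03],"twist": 0}]'

```text
clock: 14.5
position: [0.5529, -0.2836, 0.1183]
ee_rot: [0.358, 0.61, 0.358, -0.61]
contact_force: [0.9, -0.4, 0.0]
width: 0.0682
```

step_arm --increments '[{"grip": 0.8,"delta_pos": [0,0,-0.02],"twist": 0},{"grip": 0.8,"delta_pos": [0,0,-0.01],"twist": 0},{"grip": 0.5,"delta_pos": [0,0,0],"twist": 0},{"grip": 0.3,"delta_pos": [0,0,0],"twist": 0},{"grip": 0.1,"delta_pos": [0,0,0],"twist": 0},{"grip": 0.1,"delta_pos": [0,0,0],"twist": 0},{"grip": 0.1,"delta_pos": [0,0,0],"twist": 0},{"grip": 0.1,"delta_pos": [0,0,0],"twist": 0}]' --force 60

```text
clock: 15.17
position: [0.5534, -0.2861, 0.0909]
ee_rot: [0.358, 0.611, 0.356, -0.61]
contact_force: [0.1, -0.5, 3.6]
width: 0.0267
```

step_arm --increments '[{"grip": 0.1,"delta_pos": [0,0,0.006],"twist": 0},{"grip": 0.1,"delta_pos": [0,0,0.006],"twist": 0},{"grip": 0.1,"delta_pos": [0,0,0.006],"twist": 0},{"grip": 0.1,"delta_pos": [0,0,0.006],"twist": 0},{"grip": 0.1,"delta_pos": [0,0,0.006],"twist": 0},{"grip": 0.1,"delta_pos": [0,0,0],"twist": 0}]'

```text
clock: 15.67
position: [0.553, -0.2846, 0.1197]
ee_rot: [0.357, 0.611, 0.357, -0.61]
contact_force: [3.4, 3.3, -9.2]
width: 0.0268
```

```bash
python3 - <<'E'
from h import *
from scipy.spatial.transform import Rotation as R
s=manip.get_state();q=s['ee_rot'];m=R.from_quat(np.r_[q[1:],q[0]]).as_matrix();p=s['position'];print(p,np.degrees(np.arctan2(m[1,1],m[0,1])),s['width'],s['contact_force'])
P=np.array([.6362,-.1359]);v=p[:2]-P;a=np.degrees(np.arctan2(v[1],v[0]))%360;print(a-163.1,np.hypot(*v))
n=12;st=(a-163.6)/n;t=np.radians(a-st*np.arange(n+1));print(st,np.diff(P+.172*np.c_[np.cos(t),np.sin(t)],axis=0).round(4).tolist())
E
```

```text
[ 0.55304371 -0.28463041  0.11967675] -29.381235157346815 0.026807393310925832 [ 3.37955585  3.25655734 -9.18267484]
77.69011488685206 0.17039866011743215
6.432509573904338 [[-0.0163, 0.0103], [-0.015, 0.0121], [-0.0136, 0.0137], [-0.012, 0.0152], [-0.0102, 0.0164], [-0.0083, 0.0174], [-0.0063, 0.0183], [-0.0042, 0.0188], [-0.0021, 0.0192], [0.0001, 0.0193], [0.0023, 0.0192], [0.0044, 0.0188]]
```

step_arm --increments '[{"grip": 0.1,"delta_pos": [-0.0163,0.0103,0],"twist": -6.43},{"grip": 0.1,"delta_pos": [-0.015,0.0121,0],"twist": -6.43},{"grip": 0.1,"delta_pos": [-0.0136,0.0137,0],"twist": -6.43},{"grip": 0.1,"delta_pos": [-0.012,0.0152,0],"twist": -6.43},{"grip": 0.1,"delta_pos": [-0.0102,0.0164,0],"twist": -6.43},{"grip": 0.1,"delta_pos": [-0.0083,0.0174,0],"twist": -6.43}]'

```text
clock: 16.17
position: [0.4782, -0.1999, 0.1194]
ee_rot: [0.133, 0.696, 0.133, -0.693]
contact_force: [8.7, 2.4, -10.2]
width: 0.0264
```

step_arm --increments '[{"grip": 0.1,"delta_pos": [-0.0063,0.0183,0],"twist": -6.43},{"grip": 0.1,"delta_pos": [-0.0042,0.0188,0],"twist": -6.43},{"grip": 0.1,"delta_pos": [-0.0021,0.0192,0],"twist": -6.43},{"grip": 0.1,"delta_pos": [0.0001,0.0193,0],"twist": -6.43},{"grip": 0.1,"delta_pos": [0.0023,0.0192,0],"twist": -6.43},{"grip": 0.1,"delta_pos": [0.0044,0.0188,0],"twist": -6.43},{"grip": 0.1,"delta_pos": [0,0,0],"twist": 0},{"grip": 0.1,"delta_pos": [0,0,0],"twist": 0}]'

```text
clock: 16.83
position: [0.4734, -0.0881, 0.1199]
ee_rot: [-0.1, 0.701, -0.102, -0.698]
contact_force: [6.4, -3.4, -10.2]
width: 0.0267
```

step_arm --increments '[{"grip": 0.1,"delta_pos": [0.0005,0.002,0],"twist": -0.7},{"grip": 0.1,"delta_pos": [0,0,-0.006],"twist": 0},{"grip": 0.1,"delta_pos": [0,0,-0.006],"twist": 0},{"grip": 0.1,"delta_pos": [0,0,-0.006],"twist": 0},{"grip": 0.1,"delta_pos": [0,0,-0.003],"twist": 0},{"grip": 0.1,"delta_pos": [0,0,0],"twist": 0}]'

```text
clock: 17.33
position: [0.4736, -0.0868, 0.0985]
ee_rot: [-0.104, 0.701, -0.107, -0.698]
contact_force: [4.8, -3.9, -7.3]
width: 0.0265
```

step_arm --increments '[{"grip": 0.1,"delta_pos": [0,0,-0.002],"twist": 0},{"grip": 0.1,"delta_pos": [0,0,0],"twist": 0},{"grip": 0.7,"delta_pos": [0,0,0],"twist": 0},{"grip": 0.8,"delta_pos": [0,0,0],"twist": 0},{"grip": 0.8,"delta_pos": [0,0,0],"twist": 0},{"grip": 0.8,"delta_pos": [0,0,0.02],"twist": 0},{"grip": 0.8,"delta_pos": [0,0,0.03],"twist": 0},{"grip": 0.8,"delta_pos": [0,0,0.03],"twist": 0},{"grip": 0.8,"delta_pos": [0,0,0.03],"twist": 0},{"grip": 0.8,"delta_pos": [0,0,0.03],"twist": 0}]'

```text
clock: 18.17
position: [0.4708, -0.0842, 0.2377]
ee_rot: [0.106, -0.699, 0.106, 0.7]
contact_force: [0.9, -0.2, -0.1]
width: 0.0686
```

step_arm --increments '[{"grip": 0.8,"delta_pos": [-0.01,0.035,0],"twist": 0},{"grip": 0.8,"delta_pos": [-0.01,0.035,0],"twist": 0},{"grip": 0.8,"delta_pos": [-0.01,0.035,0],"twist": 0},{"grip": 0.8,"delta_pos": [-0.01,0.035,0],"twist": 0},{"grip": 0.8,"delta_pos": [-0.01,0.035,0],"twist": 0},{"grip": 0.8,"delta_pos": [-0.01,0.035,0],"twist": 0},{"grip": 0.8,"delta_pos": [-0.01,0.035,0],"twist": 0},{"grip": 0.8,"delta_pos": [0,0,0],"twist": 0},{"grip": 0.8,"delta_pos": [0,0,0],"twist": 0}]'

```text
clock: 18.92
position: [0.4003, 0.1617, 0.2363]
ee_rot: [0.104, -0.699, 0.104, 0.7]
contact_force: [-0.3, -0.5, -0.3]
width: 0.0684
```

```bash
python3 - <<'E'
from h import *
print(manip.get_state()['position'])
d=cam('scene');a=d['img'][150:300,220:370]
t=cam('top');b=t['img'][165:315,310:460]
cv2.imwrite('pics/c7.png',cv2.resize(np.hstack([a,b]),None,fx=2.6,fy=2.6,interpolation=cv2.INTER_CUBIC)[:,:,::-1])
a=np.radians(-16.9);ux=np.array([np.cos(a),np.sin(a),0]);uy=np.array([-ux[1],ux[0],0]);O=np.array([.5501,-.1097,0]);Z=np.array([0,0,1])
# knob centroid in both views vs expected turn 0, lift .006
for n,im,w in(('top',t,(355,252,385,282)),('scene',d,(300,180,330,215))):
    x0,y0,x1,y1=w;h=cv2.cvtColor(im['img'],cv2.COLOR_RGB2HSV);m=cv2.inRange(h,(0,0,0),(180,255,50))[y0:y1,x0:x1]
    c=max(cv2.findContours(m,cv2.RETR_EXTERNAL,cv2.CHAIN_APPROX_NONE)[0],key=cv2.contourArea);M=cv2.moments(c);uv=(M['m10']/M['m00']+x0,M['m01']/M['m00']+y0)
    r=ray(im,uv,.109)[0]-O;print(n,uv,'cradle xy at z .109',r@ux,r@uy)
# blank ends: predicted top-view pixels of top line ends vs. image extents
hsv=cv2.cvtColor(t['img'],cv2.COLOR_RGB2HSV)
for s in(-1,1):
    for e in(.055,.065,.070,.075,.080,.085):
        p=proj(t,O+uy*s*e+Z*.07)[0];print(s,e,p.round(0),t['img'][int(round(p[1])),int(round(p[0]))])
E
```

```text
[0.40030821 0.16174494 0.23632591]
top (368.2030303030303, 264.7318181818182) cradle xy at z .109 -0.08156580929565747 -0.00018656883188051794
scene (314.14230769230767, 194.43461538461537) cradle xy at z .109 -0.08422038676981879 -0.002052021101803541
-1 0.055 [398. 240.] [156 122  80]
-1 0.065 [402. 241.] [156 123  81]
-1 0.07 [404. 241.] [157 121  79]
-1 0.075 [406. 242.] [157 150 131]
-1 0.08 [408. 243.] [168 171 160]
-1 0.085 [410. 243.] [164 166 156]
1 0.055 [353. 227.] [168 133  88]
1 0.065 [349. 226.] [165 127  83]
1 0.07 [347. 225.] [166 127  84]
1 0.075 [345. 225.] [139 120  97]
1 0.08 [343. 224.] [168 172 160]
1 0.085 [341. 223.] [162 165 154]
```

View pics/c7.png

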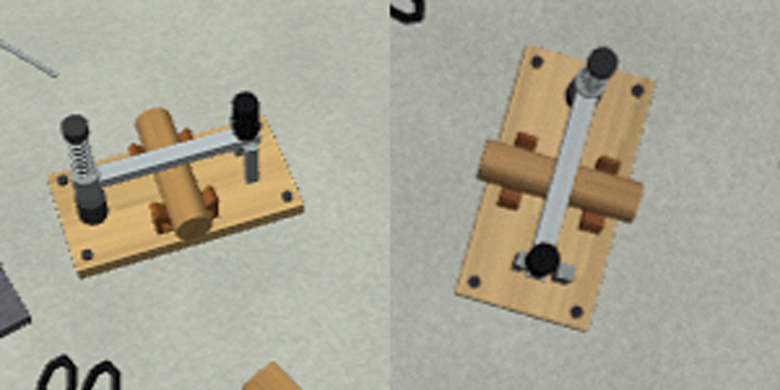

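The bar lies over the blank between stop and keeper, and the blank's ends are at ±75 mm. I hand the job in.

```bash
python3 -c "
from rig import manip
print(manip.sign_off())"
```

```text
the job is handed in; nothing more can be done
None
```

The blank is clamped in the drilling cradle and the job was handed in at about 19 s on the robot's clock, of the 72 s allowed. I lifted the bar and swung it about 1.35 rad aside. Then I laid the round blank in the V groove, swung the bar back over it, lowered it and let go.

**Last checks:**
- **Blank:** its ends show at about ±75 mm along the groove, so it is centred to about 2 mm.
- **Bar turn:** the knob sits within 0.2 mm (top camera) to 2 mm (scene camera) of the closed line. That is a turn of at most about 0.012 rad, and both images show the bar between stop and keeper.
- **Bar lift:** I did not measure this in the final images. From the gripper height just before release it was about 5–7 mm, which fits the bar resting on the blank.
- **Robot:** the gripper was clear and touching nothing.
- **Batten, glue bottle and paint jar:** nothing was done to them and no unexpected contact force showed, but I did not measure their positions again at the end.

One move call was refused early on because it lacked the twist value. Nothing moved, and I repeated it correctly.

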